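Move a dripped slide rack onto the dip stainer and lower it

TASK

The slide rack has dripped dry: grip it by its blue knob, lift it up and off the drip stand's wire hook, and push its cross pin down into the hook on the dip stainer's raised arm until the orange sprung latch flips shut over the pin. Then lower the arm all the way down so that the rack hangs in the bath, and let go. Keep the rack upright throughout and leave the other things on the bench alone.

Things in the scene. Friction and masses are not known exactly. Their poses are not given: they have to be found in the camera images.
- slide_rack: steel staining rack with ten glass slides fixed in it, 0.18 kg, 186 mm tall. Origin: centre of its underside, z up. Basket 60 (x) x 88 (y) x 41 (z) mm; above it a wire bail in the plane x = 0: two 6 mm uprights at y = +-27 from z = 66 to 140 (splaying to y = +-43 below), top bar at z = 146, blue knob on top. It hangs by a cross pin between the uprights
- rack_pin (a point): middle of the dark cross pin's axis; pin 8 mm thick, along y, 48 mm clear between the uprights, 108 mm above the rack's underside; axes as the rack's. Above it the bail is open up to z = 143
- rack_window (a point): middle of the open window between basket and pin, through which a hook reaches along x: 63 mm high (z = 41 to 104), 48 mm wide at the top; axes as the rack's
- rack_knob (a point): centre of the blue grip knob, a rounded block 20 (x) x 16 (y) x 36 (z) mm, 60 mm straight above the middle of the pin; axes as the rack's; can be gripped from above across y or x
- drip_stand: white drip tray 190 x 130 mm with a steel post 231 mm high, 85 mm behind the hook; fixed. Origin on the worktop under the hook's seat, z up, front is -x. The hook, two parallel 6 mm wires 18 mm apart, comes forward from the post, dips to the seat and turns up to its tip. The rack starts hung on it, with its axes along the stand's
- hook_seat (a point): where the pin's axis rests in the drip stand's hook, 185 mm above the worktop; the rack comes off upwards by 25 mm or more, then 60 mm or more towards the stand's -x
- hook_tip (a point): top of the drip hook's upturned front tip, 15 mm in front of the seat and 16 mm above the resting pin's axis
- dip_stainer: white dip stainer, fixed: base 215 x 150 mm, column 236 mm high, its front guide rods 96 mm behind the hook. Origin on the worktop under the raised hook and the bath's middle; z up, front is -x. An aluminium arm reaches forward from a carriage on the column and ends in a hook open at the top; arm and carriage slide up and down
- bath_rim (a point): middle of the open clear bath with grey rim, at rim height, 74 mm above the worktop; inside 90 (x) x 110 (y) mm, floor 18 mm above the worktop; fixed to the stainer
- dip_seat (a point): on the moving arm: where the pin's axis rests in its hook, pin along y; 187 mm above the worktop at carriage 0; axes as the stainer's. The hook is two cheek plates, 29 mm wide over both, 17 mm deep below this point; throat 23 mm long between tip and rear block (11 mm behind, top 35 mm above this point). The arm goes through the rack's lower window; push the pin straight down
- dip_tip (a point): top of the arm hook's flared front tip, 21 mm in front of dip_seat and 28 mm above it (front edge 24 mm in front of the seat). Bring the pin in from the front with its axis 37 to 46 mm above dip_seat; the basket then passes below the arm and over the bath
- dip_knob (a point): top of the black push knob on the arm, 28 mm across, 62 mm behind dip_seat and 32 mm above it: pressing it down lowers the arm
- carriage (a joint): height of the arm, m: 0 fully raised, 0.055 fully lowered on its stop; starts 0 to 0.012; stays where it is put; about 13 N of friction, to be overcome by pressing on the arm's knob or on the rack's knob once the pin is seated
- latch (a joint): orange sprung latch, rad: a 24 mm tongue hinged on the rear block 31 mm above dip_seat, sloping down to the front tip; 0 shut, opens downwards into the hook to 1.1. The pin must be pushed down past it with about 2 to 6 N; then it springs shut above the pin, which cannot come out upwards
- tube_rack: orange tube rack with capped tubes, 62 x 156 x 126 mm, bystander, nearest the sink; origin under its centre. Left of it, over the sink, the room's tall swan-neck tap stands in the way of arms that start there: it fills x = 0.28 to 0.43, y = 0.53 to 0.69 m up to 0.39 m above the worktop; draw back and up before swinging past it
- tip_box: blue pipette tip box, 69 x 118 x 52 mm, bystander; origin under its centre
- amber_bottle: amber bottle with black cap, 60 mm across, 140 high, bystander; origin under its centre
- white_bottle: white bottle, 66 mm across, 158 high, bystander; origin under its centre
- ethanol_spray: blue spray bottle, 59 x 124 x 275 mm, bystander; origin under its centre
- timer: white bench timer, 70 x 66 x 18 mm, bystander; origin under its centre
- red_cap_jar: white jar with red cap, 66 mm across, 99 high, bystander; origin under its centre

How it is judged:
By the outcome, as a careful person would: the job done as asked, in the order asked, and still so for the second after the job is handed in, with the robot touching nothing.
It also fails if it takes over 51 s, if anything falls off the work surface, if the arm or the gripper's body presses on something with over 40 N, if the wrist force passes 120 N, or if a joint passes its speed limit or range.

ROBOT

A 6-joint arm with a two-finger parallel gripper is mounted at the origin on a cart in front of the work surface, level with it; the furniture and walls round the work are solid. World frame = base frame: x ahead of the robot, y to its left, z up, the work surface at z = 0. Lengths are in mm, angles in rad, forces in N, time in s.
With the tool pointing down it reaches from about 250 to 775 mm from the base axis. Payload 4 kg.
Tool frame: the origin (TCP) lies midway between the tips of the shut fingers; the grasp point (between the pads) lies 19 mm behind it (arm.pinch_z is the distance from the TCP to the grasp point, in mm); z points along the fingers, y is the line along which they close (so a half turn about z gives the same grasp; the last joint's range is limited). The gripper opens to 94 mm and grips with 3 to 60 N. Pads are 16 mm wide; open, the fingers measure 119 mm over their backs; the gripper's body (75 mm by 177 mm) begins 78 mm behind the grasp point.
Start: joints at [1.234, 0.087, 1.371, -0, 1.684, -0.103], TCP at [127.43, 535.053, 205.506] pointing down, gripper open.
Joint ranges: [-3.1, 3.1], [-0.76, 2.03], [0.27, 2.55], [-1.08, 4.22], [0.17, 2.65], [-2.57, 2.57]. Speed limits (rad/s): [2.79, 2.79, 3.14, 3.14, 3.14, 3.14].

INTERFACE

Orientations are given as a rotation vector (axis times angle).
In Python, from rig import arm gives the robot as it stands.
- The arm moves only by the tool tcp_steps, called after ">>>" in YAML: its name, and indented under it one key for each argument. Schema: {"type":"object","properties":{"motion":{"type":"array","items":{"type":"array","items":{"type":"array","items":{"type":"number"},"minItems":7,"maxItems":7},"minItems":1,"maxItems":20},"minItems":1,"maxItems":1},"force":{"type":"number"},"only":{"type":"string"},"quiet":{"type":"boolean"},"lines":{"type":"string"}},"required":["motion"],"additionalProperties":false}. motion is a list that holds a single list of rows (three levels of brackets), with 1 to 20 rows, each of 7 numbers: dx, dy, dz in units of 20 mm, then a rotation vector rx, ry, rz in rad, then the finger opening in mm; each row shifts and turns the commanded pose from where the row before left it, along the tool's axes as they then stand; what a row does not reach is not made up. A row lasts 1/12 s, in which the tool goes at most 41.7 mm and 0.125 rad, less where a joint would pass 70% of its speed; a pose out of reach is approached as far as the arm can. The fingers move at their own pace and stop on an object; force is the grip in N (left out, the last holds). Time passes only in rows, so rows that do not move let the fingers close. The tool returns the time, the measured TCP pose, the force, the opening and the grip force at its end. only (a regular expression) keeps the lines of the reply that match it, lines (a string "A,B") keeps lines A to B, and quiet returns only ok. Input that does not fit is refused with a message, and nothing moves.
- arm.observe(): the state, without advancing time (a new reading comes with each control period).
- arm.get_image(name): name is "scene" or "top"; returns the picture (400x640x3 uint8, red, green, blue); there is no depth.
- arm.camera_info(name): a dict with "fx", "fy", "cx", "cy" (pixels), "distortion" ([k1, k2, p1, p2, k3] as OpenCV has them; the pictures are not rectified), "R" (3x3) and "t" (3): a world point X has camera coordinates R X + t. Camera axes: x right, y down, z forward; pixel columns grow to the right and rows downward; lengths in mm; the calibration is good to about 2 mm. A picture is of the moment at which its call begins. camera_info takes no time and is no camera call.
- arm.hand_in(): hands the job in; it is judged then, once.
The state is a dict: "t": time; "joint_positions": joint angles; "qvel": joint speeds; "effort": joint torques, N m; "tool_pos": TCP position; "ee_rot": TCP orientation; "force": force on the tool from outside, world axes, zero at the start; "ft_torque": the same for the moment, N m; "opening": finger opening in mm; "gripper_force": force on a finger pad.
Only numpy, scipy, OpenCV 4.12 (cv2) and the standard library are available. Lean on these libraries where they do the work, as an engineer would, in place of code of your own. Each camera call takes 0.05 s, during which the arm holds its last target. There are 200 camera calls.

## Working session

There is one attempt and no reset: what is moved stays moved. The work goes in short steps, Python scripts to look and compute and a tool call to move; the robot and the scene stay as the last step left them, time stands still between calls to the robot, and variables do not carry over. Pictures are saved under pics/ and viewed, at most 10 in all, crops included, and the job is handed in when it is done.

```bash
ls; mkdir -p pics; python3 - <<'E'
from rig import arm
import cv2
for n in("scene","top"):
    im=arm.get_image(n); cv2.imwrite(f"pics/{n}0.png",im[:,:,::-1])
    c=arm.camera_info(n); print(n,c)
s=arm.observe(); print(s["t"],s["tool_pos"],s["ee_rot"],arm.pinch_z)
E
```

```text
pics
rig.py
scene {'fx': 371.9111215951814, 'fy': 371.9111215951814, 'cx': 326.1079003637778, 'cy': 196.21582011894247, 'distortion': array([-0.02829058,  0.        ,  0.        ,  0.        ,  0.        ]), 'R': array([[ 0.51570827, -0.8567541 , -0.00416995],
       [-0.66412142, -0.39667199, -0.6337145 ],
       [ 0.5412834 ,  0.32958116, -0.77355578]]), 't': array([-241.80576805,  496.49522395,  772.32621786])}
top {'fx': 457.7731533303716, 'fy': 457.7731533303716, 'cx': 317.9138757303895, 'cy': 194.7664507383001, 'distortion': array([-0.08750834,  0.        ,  0.        ,  0.        ,  0.        ]), 'R': array([[-0.00575932, -0.99976743, -0.02078281],
       [-0.99036801,  0.00857791, -0.13819417],
       [ 0.1383403 ,  0.01978672, -0.99018708]]), 't': array([  66.00365451,  608.40470422, 1380.25740725])}
0.1 [127.27105205 534.58224891 204.440205  ] [-3.66383782e-01 -3.11975493e+00  2.98156837e-03] 18.8
```

View pics/scene0.png

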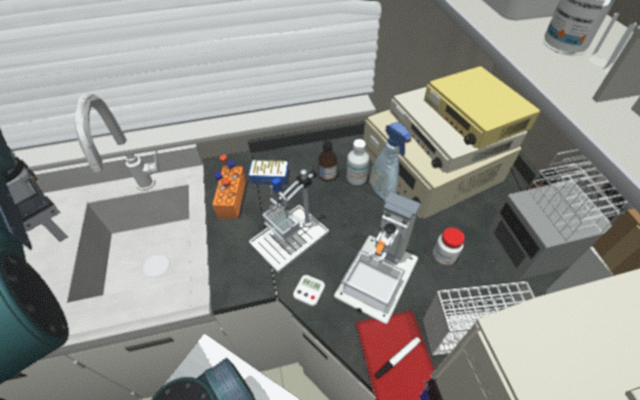

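View pics/top0.png

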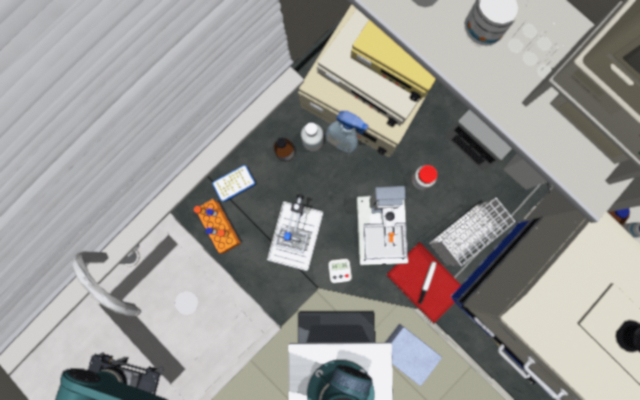

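The scene camera shows the drip stand with the rack at about (285,215) and the stainer at about (385,260). In the top view the rack's blue knob is near (288,236) and the orange latch near (391,238). I'll zoom in on both.

```bash
python3 - <<'E'
import cv2
a=cv2.imread("pics/top0.png")[175:275,250:430]; cv2.imwrite("pics/tc.png",cv2.resize(a,None,fx=4.4,fy=4.4,interpolation=cv2.INTER_CUBIC))
a=cv2.imread("pics/scene0.png")[160:310,240:430]; cv2.imwrite("pics/sc.png",cv2.resize(a,None,fx=4,fy=4,interpolation=cv2.INTER_CUBIC))
E
```

```text
(no output)
```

View pics/tc.png

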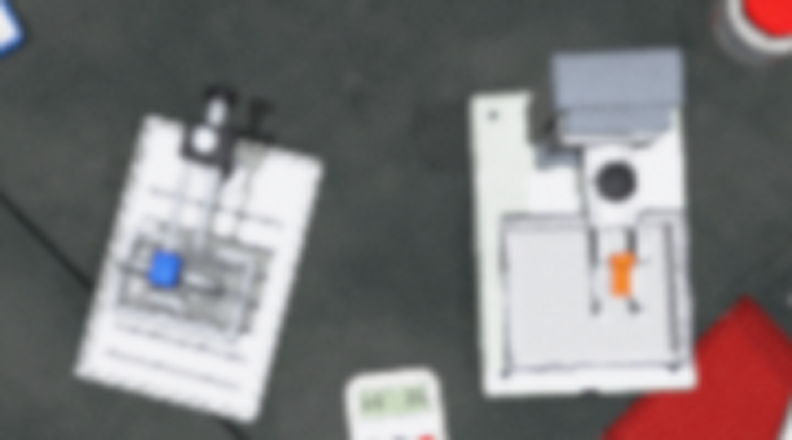

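View pics/sc.png

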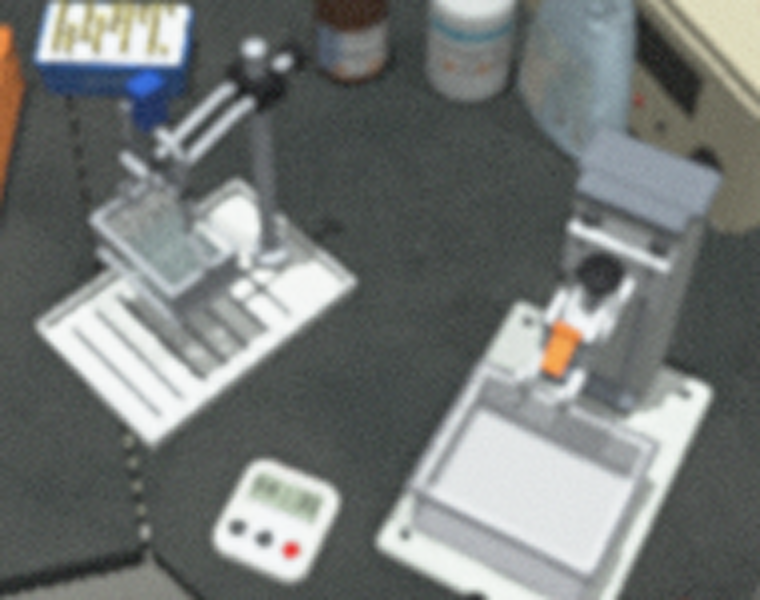

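The knob, tray, black push knob and latch all show clearly: in the top picture the blue knob is near (288,236), the black knob near (390,216) and the latch near (391,238). Next I measure them.

```bash
cat > h.py <<'E'
import numpy as np, cv2
from rig import arm
from scipy.spatial.transform import Rotation as Ro
def ray(n,p):
    c=arm.camera_info(n); K=np.array([[c["fx"],0,c["cx"]],[0,c["fy"],c["cy"]],[0,0,1]])
    u=cv2.undistortPoints(np.array([[p]],float),K,c["distortion"])[0,0]
    return -c["R"].T@c["t"], c["R"].T@np.r_[u,1]
def plane(n,p,z):
    o,d=ray(n,p); return o+d*(z-o[2])/d[2]
def tri(p,q):
    (a,d),(b,e)=ray("top",p),ray("scene",q); d=d/np.linalg.norm(d); e=e/np.linalg.norm(e)
    s,t=np.linalg.lstsq(np.c_[d,-e],b-a,rcond=None)[0]; P,Q=a+s*d,b+t*e
    return (P+Q)/2,np.linalg.norm(P-Q)
def blob(im,m,box):
    x0,y0,x1,y1=box; k=np.zeros(m.shape,np.uint8); k[y0:y1,x0:x1]=m[y0:y1,x0:x1]
    n,l,s,c=cv2.connectedComponentsWithStats(k); i=1+np.argmax(s[1:,4]); return c[i],s[i]
def masks(im):
    h=cv2.cvtColor(im,cv2.COLOR_RGB2HSV); H,S,V=cv2.split(h)
    return dict(blue=((H>100)&(H<125)&(S>130)&(V>60)),orange=((H>4)&(H<20)&(S>150)&(V>120)),dark=(V<75),white=(V>185)&(S<50))
def to_tool(world):  # world displacement -> tool axes
    return Ro.from_rotvec(arm.observe()["ee_rot"]).inv().apply(world)
E
python3 - <<'E'
from h import *
T=cv2.imread("pics/top0.png")[:,:,::-1].copy();S=cv2.imread("pics/scene0.png")[:,:,::-1].copy()
mt,ms=masks(T),masks(S)
for k,bt,bs in(("blue",(275,225,300,248),(265,172,285,195)),("orange",(383,225,400,248),(370,235,390,258)),("dark",(382,208,397,225),(382,220,398,236))):
    a,sa=blob(T,mt[k],bt); b,sb=blob(S,ms[k],bs); print(k,a,sa,b,sb,*tri(a,b))
    for z in((263,245) if k=="blue" else (219,207)): print("  top ray at",z,plane("top",a,z))
# edges from crop pixels (/4.4)
p=lambda x,y,z:plane("top",(250+(x+.5)/4.4-.5,175+(y+.5)/4.4-.5),z)[:2]
def yaw(a,b): d=b-a; return np.degrees(np.arctan2(d[1],d[0])),np.hypot(*d)
print("stand L",yaw(p(77,376,8),p(147,117,8)),"R",yaw(p(254,421,8),p(321,163,8)),"front",yaw(p(77,376,8),p(254,421,8)))
print("stain L",yaw(p(486,395,10),p(471,93,10)),"front",yaw(p(486,395,10),p(697,387,10)))
print("rim L",yaw(p(506,375,74),p(503,215,74)),"front",yaw(p(506,375,74),p(690,365,74)), "rimmid",(p(506,375,74)+p(503,217,74)+p(690,367,74)+p(686,213,74))/4)
E
```

```text
blue [287.21052632 235.86842105] [284 233   7   7  38] [276.63870968 181.95483871] [265 177  20  15 155] [471.94372696 137.59381436 255.61133373] 1.7292121254191606
  top ray at 263 [471.01756274 137.60668866 263.        ]
  top ray at 245 [471.91120473 139.18314562 245.        ]
orange [391.2 236.4] [390 233   4   8  25] [379.57692308 246.90384615] [376 242   8  11  52] [ 470.11769212 -139.89030257  200.70572629] 1.6858517786689544
  top ray at 219 [ 469.6755714  -138.08969834  219.        ]
  top ray at 207 [ 470.23701658 -139.75904868  207.        ]
dark [390.58333333 214.33333333] [388 213   5   5  12] [389.63414634 227.96341463] [384 224  12  10  82] [ 529.91589491 -138.57988198  199.19366419] 4.798383549664935
  top ray at 219 [ 529.18751366 -137.96789495  219.        ]
  top ray at 207 [ 530.32807404 -139.63606001  207.        ]
stand L (np.float64(-14.883847193015335), np.float64(192.34242831018724)) R (np.float64(-14.88907170589491), np.float64(190.08779877707113)) front (np.float64(-104.32192298885468), np.float64(130.3788679070687))
stain L (np.float64(1.8827149583168394), np.float64(216.2142924694165)) front (np.float64(-88.38328966730134), np.float64(149.9042267676146))
rim L (np.float64(0.050094179419511484), np.float64(108.69730687565236)) front (np.float64(-87.45150955563743), np.float64(125.19609273441205)) rimmid [ 462.4523899 -139.7593301]
```

```bash
python3 - <<'E'
from h import *
def avg(n): return cv2.resize(np.mean([arm.get_image(n) for _ in range(4)],0).astype(np.uint8),None,fx=4,fy=4,interpolation=cv2.INTER_CUBIC)
T,S=avg("top"),avg("scene")
def c(im,kind,box):
    h=cv2.cvtColor(im,cv2.COLOR_RGB2HSV).astype(int);H,Sa,V=h[...,0],h[...,1],h[...,2]
    m={"blue":(H>98)&(H<128)&(Sa>110),"orange":(H>3)&(H<22)&(Sa>110),"dark":V<100}[kind]
    q,s=blob(im,m.astype(np.uint8),[4*b for b in box]); x,y,w,hh,_=s
    return (q+.5)/4-.5, np.array([x,y,x+w,y+hh])/4-.5
for k,bt,bs in(("blue",(278,227,298,246),(268,177,284,192)),("orange",(383,225,400,248),(370,235,390,262)),("dark",(382,209,397,225),(382,220,397,234))):
    a,ea=c(T,k,bt); b,eb=c(S,k,bs); print(k,a,ea,b,eb); print("   tri",*tri(a,b))
    for z in((263,245) if k=="blue" else (219,207)): print("   top ray",z,plane("top",a,z))
    if k=="orange": print("  ends x", plane("top",(a[0],ea[1]),208),plane("top",(a[0],ea[3]),208))
cv2.imwrite("pics/stz.png",np.hstack([cv2.resize(T[4*195:4*270,4*350:4*415],None,fx=1.5,fy=1.5),cv2.resize(S[4*205:4*280,4*355:4*415],None,fx=1.5,fy=1.5)])[:,:,::-1])
E
```

```text
blue [287.13250341 235.8521487 ] [283.25 231.75 290.75 239.75] [275.98420279 182.47060985] [267.5 176.5 283.5 191.5]
   tri [471.58930435 138.55044219 253.68501632] 0.20200185451487468
   top ray 263 [471.06093465 137.80993556 263.        ]
   top ray 245 [471.95523315 139.38946901 245.        ]
orange [390.98677474 236.52389078] [388.5  232.   393.75 241.5 ] [379.6123366  246.76613562] [375.25 240.25 384.5  253.5 ]
   tri [ 469.95172292 -139.56921121  201.21017455] 0.9171052800509224
   top ray 219 [ 469.34878913 -137.5079481   219.        ]
   top ray 207 [ 469.90705437 -139.17163738  207.        ]
  ends x [ 482.10991995 -139.34392631  208.        ] [ 456.41836215 -138.6957585   208.        ]
dark [389.68005952 215.69977679] [386.   212.   393.25 219.25] [389.18218008 227.85647076] [381.5  222.25 396.   233.5 ]
   tri [ 526.59801626 -136.88686964  202.36487084] 1.8325936212498373
   top ray 219 [ 525.50478486 -135.42729084  219.        ]
   top ray 207 [ 526.60950833 -137.07073309  207.        ]
```

View pics/stz.png

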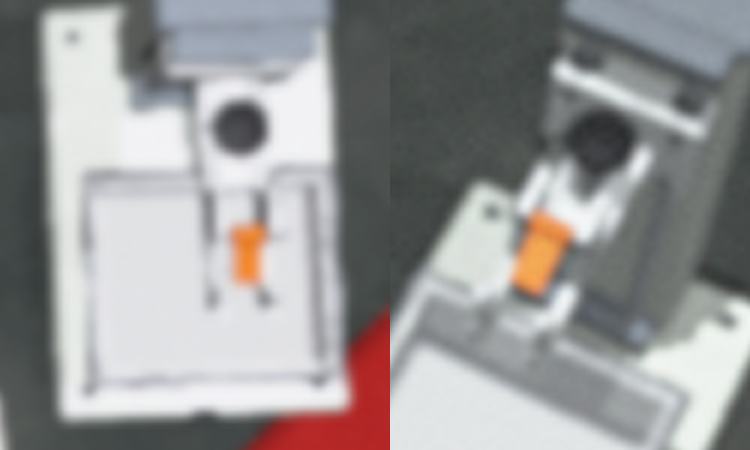

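The pictures show the black push knob at about (390,216) in the top view, and the latch spanning rows 232–241. From these:

- **Stainer:** seat near (467,-139), yaw +1.8°, carriage about 11 mm down.
- **Rack knob:** (471.5,138.9), yaw -14.9°.

First move: draw back and up, swing round, then stop above the knob.

Units first: shifts go in units of 20 mm. So -30 mm is -1.5, -1 mm is -0.05.

>>> tcp_steps:
  motion:
    - [[0, -1.15, -1.3, 0, 0, 0.026, 60], [-0.05, -1.15, -1.3, 0, 0, 0, 60], [-0.05, -1.15, -1.3, 0, 0, 0, 60], [-0.05, -1.15, -1.3, 0, 0, 0, 60], [-0.05, -1.15, -1.3, 0, 0, 0, 60], [-0.05, -1.15, -1.3, 0, 0, 0, 60], [-1.5, -0.575, 0, 0, 0, 0, 60], [-1.5, -0.575, 0, 0, 0, 0, 60], [-1.5, -0.575, 0, 0, 0, 0, 60], [-1.5, -0.575, 0, 0, 0, 0, 60], [-1.5, -0.575, 0, 0, 0, 0, 60], [-1.5, -0.575, 0, 0, 0, 0, 60], [-1.5, -0.575, 0, 0, 0, 0, 60], [-1.5, -0.575, 0, 0, 0, 0, 60], [0, 0, 0, 0, 0, 0, 60]]
  force: 40

```text
t: 1.75
tool_pos: [309.1, 246.8, 360.7]
ee_rot: [0.419, 3.113, -0.003]
force: [0.0, 0.1, -0.4]
opening: 60.1
gripper_force: 0.0
```

```bash
python3 -c "
from h import *
s=arm.observe();print(s['tool_pos'],s['joint_positions']);print(Ro.from_rotvec(s['ee_rot']).as_matrix().round(4));print(to_tool(np.array([471.5,138.9,295])-s['tool_pos']))"
```

```text
[309.06217088 246.7867877  360.71696151] [ 0.53209541 -0.232222    1.36296299 -0.00230862  2.01144751 -0.77221357]
[[-9.644e-01  2.643e-01  5.000e-04]
 [ 2.643e-01  9.644e-01 -2.100e-03]
 [-1.100e-03 -1.900e-03 -1.000e+00]]
[-185.10447077  -60.99522856   66.03213849]
```

>>> tcp_steps:
  motion:
    - [[-1.55, -0.5, 0.55, 0, 0, 0, 60], [-1.55, -0.5, 0.55, 0, 0, 0, 60], [-1.55, -0.5, 0.55, 0, 0, 0, 60], [-1.55, -0.5, 0.55, 0, 0, 0, 60], [-1.55, -0.5, 0.55, 0, 0, 0, 60], [-1.5, -0.55, 0.55, 0, 0, 0, 60], [0, 0, 0, 0, 0, 0, 60], [0, 0, 0, 0, 0, 0, 60]]

```text
t: 2.42
tool_pos: [468.7, 142.9, 294.0]
ee_rot: [-0.409, -3.111, 0.001]
force: [-0.4, 0.7, -0.4]
opening: 59.9
gripper_force: 0.0
```

```bash
python3 - <<'E'
from h import *
s=arm.observe();print(s['tool_pos'],to_tool(np.array([471.5,138.9,231])-s['tool_pos']))
S=arm.get_image("scene");cv2.imwrite("pics/s1.png",cv2.resize(S[130:260,210:370],None,fx=4.5,fy=4.5,interpolation=cv2.INTER_CUBIC)[:,:,::-1])
E
```

```text
[468.7451528  142.93499892 293.99447066] [-3.93146527 -3.12330449 62.98382557]
```

View pics/s1.png

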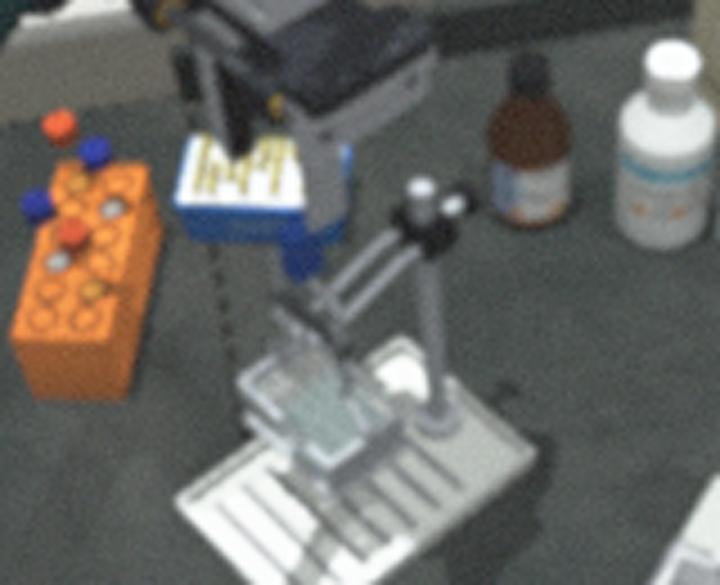

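The open fingers straddle the blue knob, which shows at crop (302,250), below the hand. Descend and grip.

Converted, -4 mm is -0.2, -3 mm is -0.15.

>>> tcp_steps:
  motion:
    - [[-0.2, -0.15, 0.6, 0, 0, 0, 60], [0, 0, 0.85, 0, 0, 0, 60], [0, 0, 0.85, 0, 0, 0, 60], [0, 0, 0.85, 0, 0, 0, 60], [0, 0, 0, 0, 0, 0, 60], [0, 0, 0, 0, 0, 0, 30], [0, 0, 0, 0, 0, 0, 30], [0, 0, 0, 0, 0, 0, 30], [0, 0, 0, 0, 0, 0, 10], [0, 0, 0, 0, 0, 0, 10], [0, 0, 0, 0, 0, 0, 10], [0, 0, 0, 0, 0, 0, 10], [0, 0, 0, 0, 0, 0, 10]]
  force: 40

```text
t: 3.55
tool_pos: [472.2, 139.2, 232.7]
ee_rot: [0.407, 3.114, 0.0]
force: [1.0, 0.5, 1.7]
opening: 15.6
gripper_force: 40.0
```

The fingers stopped at 15.6 mm, which matches the knob's 16 mm in y. Lift 38 mm, then draw out along the stand's -x (tool +x).

Converted, 10 mm is 0.5, 12 mm is 0.6.

>>> tcp_steps:
  motion:
    - [[0, 0, -0.3, 0, 0, 0, 5], [0, 0, -0.4, 0, 0, 0, 5], [0, 0, -0.4, 0, 0, 0, 5], [0, 0, -0.4, 0, 0, 0, 5], [0, 0, -0.4, 0, 0, 0, 5], [0, 0, 0, 0, 0, 0, 5], [0.5, 0, 0, 0, 0, 0, 5], [0.6, 0, 0, 0, 0, 0, 5], [0.6, 0, 0, 0, 0, 0, 5], [0.6, 0, 0, 0, 0, 0, 5], [0.6, 0, 0, 0, 0, 0, 5], [0.6, 0, 0, 0, 0, 0, 5], [0.5, 0, 0, 0, 0, 0, 5], [0, 0, 0, 0, 0, 0, 5]]

```text
t: 4.72
tool_pos: [392.7, 160.5, 271.0]
ee_rot: [0.404, 3.115, 0.001]
force: [-0.1, -0.9, -2.8]
opening: 15.6
gripper_force: 40.0
```

```bash
python3 - <<'E'
from h import *
s=arm.observe();print(s['tool_pos'],s['force'],s['opening'])
S=arm.get_image("scene");cv2.imwrite("pics/s2.png",cv2.resize(S[130:260,210:370],None,fx=4.5,fy=4.5,interpolation=cv2.INTER_CUBIC)[:,:,::-1])
E
```

```text
[392.68780372 160.49723195 271.03876445] [-0.06940635 -0.91758924 -2.84620042] 15.56059279828318
```

View pics/s2.png

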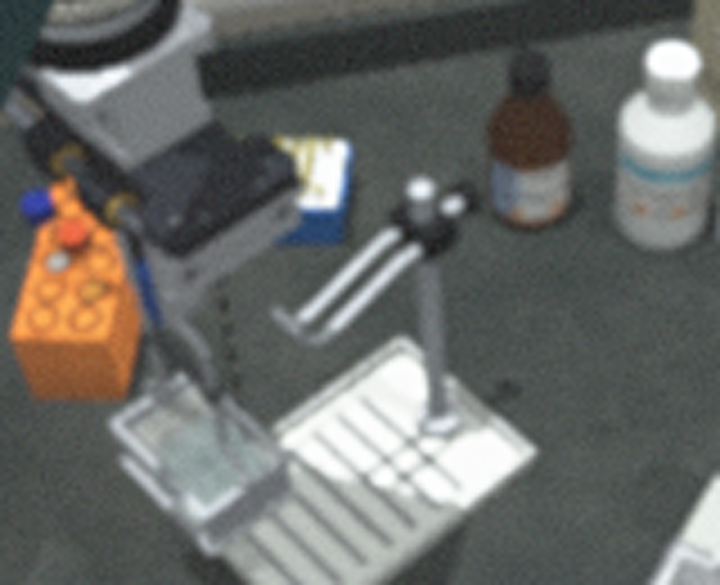

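The rack hangs from the gripper and is clear of the drip hook, whose tip is free at crop (285,315). Carry it to the front of the stainer, then turn it.

Converted, -20 mm is -1, -6 mm is -0.3.

>>> tcp_steps:
  motion:
    - [[-0.15, -0.55, 0, 0, 0, 0, 5], [-0.25, -1, 0, 0, 0, 0, 5], [-0.3, -1.1, 0, 0, 0, 0, 5], [-0.3, -1.1, 0, 0, 0, 0, 5], [-0.3, -1.1, 0, 0, 0, 0, 5], [-0.3, -1.1, 0, 0, 0, 0, 5], [-0.3, -1.1, 0, 0, 0, 0, 5], [-0.3, -1.1, 0, 0, 0, 0, 5], [-0.3, -1.1, 0, 0, 0, 0, 5], [-0.3, -1.1, 0, 0, 0, 0, 5], [-0.3, -1.1, 0, 0, 0, 0, 5], [-0.3, -1.1, 0, 0, 0, 0, 5], [-0.25, -1, 0, 0, 0, 0, 5], [-0.2, -0.75, 0, 0, 0, 0, 5], [-0.1, -0.25, 0, 0, 0, -0.05, 5], [0, 0, 0, 0, 0, -0.06, 5], [0, 0, 0, 0, 0, -0.06, 5], [0, 0, 0, 0, 0, -0.06, 5], [0, 0, 0, 0, 0, -0.06, 5], [0, 0, 0, 0, 0, 0, 5]]

```text
t: 6.43
tool_pos: [396.4, -142.2, 270.3]
ee_rot: [0.048, -3.141, 0.0]
force: [0.2, 0.3, -2.5]
opening: 15.6
gripper_force: 40.0
```

```bash
python3 - <<'E'
from h import *
s=arm.observe();print(s['tool_pos'],s['force'],s['opening'],Ro.from_rotvec(s['ee_rot']).as_matrix().round(3))
print(to_tool(np.array([467.8,-139,268])-s['tool_pos']))
E
```

```text
[ 396.44587319 -142.19068693  270.27714116] [ 0.15901312  0.34902875 -2.53398296] 15.635130225143445 [[-1.    -0.031 -0.   ]
 [-0.031  1.    -0.   ]
 [ 0.    -0.    -1.   ]]
[-71.41851985   1.01084191   2.26946896]
```

Check the height relation before going in: look at the rack in front of the hook.

```bash
python3 - <<'E'
from h import *
S=np.mean([arm.get_image("scene") for _ in range(3)],0).astype(np.uint8);T=np.mean([arm.get_image("top") for _ in range(3)],0).astype(np.uint8)
f=lambda a:cv2.resize(a,None,fx=5.2,fy=5.2,interpolation=cv2.INTER_CUBIC)
cv2.imwrite("pics/s3.png",np.hstack([f(S[195:305,325:400]),f(T[190:300,352:425])])[:,:,::-1])
E
```

```text
(no output)
```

View pics/s3.png

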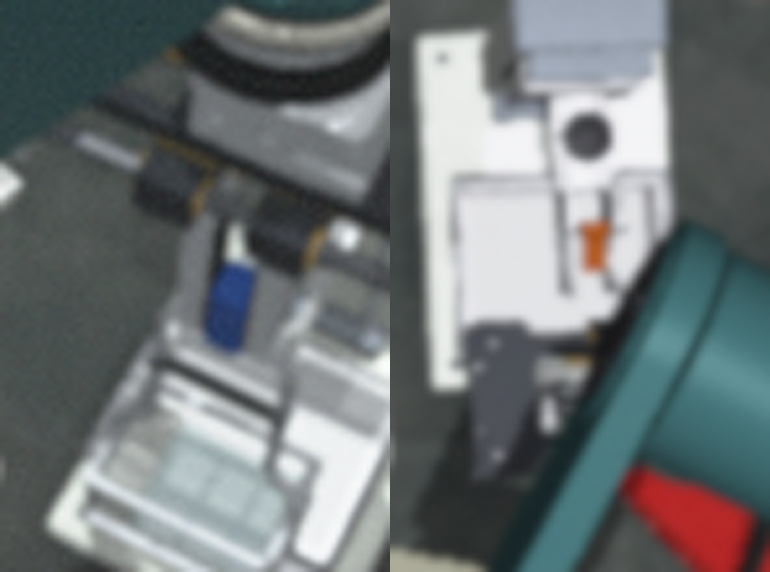

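The pin shows as the dark bar in the scene half, from crop (160,365) to (280,412), so its middle is at image (367.3,269.6). The knob is at (369.2,253.7). I'll check these against the expected pose.

```bash
python3 - <<'E'
from h import *
k=lambda x,y:(325+(x+.5)/5.2-.5,195+(y+.5)/5.2-.5)
print("pin",plane("scene",k(220,388),222.6),"ends",plane("scene",k(160,365),222.6),plane("scene",k(280,412),222.6),"knob",plane("scene",k(230,305),282.6))
# latch / black knob from the scene camera alone at assumed seat heights
for c in(4,8,12): print(c,"latch",plane("scene",(379.6,246.8),216-c),"knobtop",plane("scene",(390,226.7),219-c))
E
```

```text
pin [ 394.49665218 -144.09444784  222.6       ] ends [ 391.34545187 -118.79550731  222.6       ] [ 397.19686224 -169.17985006  222.6       ] knob [ 396.03829514 -142.02331651  282.6       ]
4 latch [ 463.01232818 -141.10812363  212.        ] knobtop [ 521.18115201 -138.65850171  215.        ]
8 latch [ 465.4534468  -140.40055951  208.        ] knobtop [ 523.96706393 -137.93381107  211.        ]
12 latch [ 467.89456542 -139.6929954   204.        ] knobtop [ 526.75297584 -137.20912044  207.        ]
```

Both agree to within about 2 mm. Bring the pin in from the front, 3 mm lower.

>>> tcp_steps:
  motion:
    - [[0, 0.05, 0.15, 0, 0, 0, 5], [-0.4, 0, 0, 0, 0, 0, 5], [-0.6, 0, 0, 0, 0, 0, 5], [-0.6, 0, 0, 0, 0, 0, 5], [-0.6, 0, 0, 0, 0, 0, 5], [-0.6, 0, 0, 0, 0, 0, 5], [-0.5, 0, 0, 0, 0, 0, 5], [-0.25, 0, 0, 0, 0, 0, 5], [0, 0, 0, 0, 0, 0, 5], [0, 0, 0, 0, 0, 0, 5]]

```text
t: 7.57
tool_pos: [467.1, -138.5, 267.2]
ee_rot: [0.048, -3.14, -0.001]
force: [0.7, 0.4, -1.9]
opening: 15.4
gripper_force: 40.0
```

```bash
python3 - <<'E'
from h import *
s=arm.observe();print(s['tool_pos'],s['force'])
S=np.mean([arm.get_image("scene") for _ in range(3)],0).astype(np.uint8)
cv2.imwrite("pics/s4.png",cv2.resize(S[195:300,335:425],None,fx=5.6,fy=5.6,interpolation=cv2.INTER_CUBIC)[:,:,::-1])
E
```

```text
[ 467.07863897 -138.46367723  267.17874401] [ 0.6822906   0.4472076  -1.86893733]
```

View pics/s4.png

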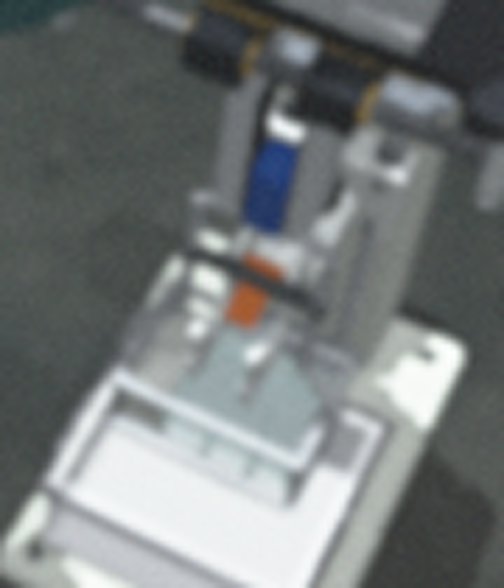

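The pin, from crop (192,248) to (318,305), lies across the orange latch at (257,280), and the hook is centred between the uprights. One check of the fore-aft position.

```bash
python3 - <<'E'
from h import *
k=lambda x,y:(335+(x+.5)/5.6-.5,195+(y+.5)/5.6-.5)
print("pin",plane("scene",k(255,277),219.5)); 
for c in(8,11): print("front tips",plane("scene",k(198,328),187-c+28),plane("scene",k(250,352),187-c+28))
E
```

```text
pin [ 465.30169894 -140.36775707  219.5       ]
front tips [ 440.74993781 -129.24808661  207.        ] [ 441.5050534  -151.26611568  207.        ]
front tips [ 442.47291552 -128.67064692  204.        ] [ 443.23124863 -150.78249411  204.        ]
```

Pin at x≈465–466, seat at ≈467, which is well within the throat. Push down.

>>> tcp_steps:
  motion:
    - [[0, 0, 0.25, 0, 0, 0, 5], [0, 0, 0.25, 0, 0, 0, 5], [0, 0, 0.25, 0, 0, 0, 5], [0, 0, 0.25, 0, 0, 0, 5], [0, 0, 0.2, 0, 0, 0, 5], [0, 0, 0.2, 0, 0, 0, 5]]

```text
t: 8.22
tool_pos: [466.6, -138.6, 239.1]
ee_rot: [0.047, -3.14, -0.0]
force: [-1.5, 0.6, 0.4]
opening: 15.5
gripper_force: 40.0
```

>>> tcp_steps:
  motion:
    - [[0, 0, 0.15, 0, 0, 0, 5], [0, 0, 0.15, 0, 0, 0, 5]]

```text
t: 8.38
tool_pos: [466.7, -138.5, 232.7]
ee_rot: [0.047, -3.14, -0.001]
force: [-2.6, 0.4, -1.6]
opening: 15.7
gripper_force: 40.0
```

>>> tcp_steps:
  motion:
    - [[0, 0, 0.15, 0, 0, 0, 5], [0, 0, 0.15, 0, 0, 0, 5]]

```text
t: 8.55
tool_pos: [467.5, -138.4, 226.6]
ee_rot: [-0.048, 3.141, 0.001]
force: [0.4, 1.2, -2.4]
opening: 15.6
gripper_force: 40.0
```

>>> tcp_steps:
  motion:
    - [[0, 0, 0.1, 0, 0, 0, 5], [0, 0, 0.1, 0, 0, 0, 5]]

```text
t: 8.72
tool_pos: [467.5, -138.5, 224.6]
ee_rot: [-0.048, 3.14, -0.0]
force: [-3.5, 1.3, 8.8]
opening: 15.9
gripper_force: 40.0
```

>>> tcp_steps:
  motion:
    - [[0, 0, 0.1, 0, 0, 0, 5], [0, 0, 0, 0, 0, 0, 5]]

```text
t: 8.88
tool_pos: [467.4, -138.4, 223.7]
ee_rot: [-0.048, 3.139, -0.001]
force: [-2.6, 0.1, 5.8]
opening: 15.7
gripper_force: 40.0
```

The pin seems seated: TCP at 223.7 puts the pin at about 176, with a firm stop. I'll check the latch numerically from the orange blob, then press down.

```bash
cat > lat.py <<'E'
from h import *
S=cv2.resize(np.mean([arm.get_image("scene") for _ in range(3)],0).astype(np.uint8),None,fx=4,fy=4,interpolation=cv2.INTER_CUBIC)
h=cv2.cvtColor(S,cv2.COLOR_RGB2HSV).astype(int)
m=((h[...,0]<22)&(h[...,0]>3)&(h[...,1]>110)).astype(np.uint8)
q,s=blob(S,m,[4*365,4*230,4*395,4*285]); print("orange",(q/4).round(1),(s/4).round(1)); print(arm.observe()["tool_pos"].round(1),arm.observe()["force"].round(1))
E
python3 lat.py
```

```text
orange [378.4 250.6] [375.5 247.5   6.5   6.5 111.8]
[ 467.4 -138.4  223.7] [-3.   0.8  6. ]
```

>>> tcp_steps:
  motion:
    - [[0, 0, 0.15, 0, 0, 0, 5], [0, 0, 0.2, 0, 0, 0, 5], [0, 0, 0.2, 0, 0, 0, 5], [0, 0, 0.2, 0, 0, 0, 5]]

```text
t: 9.37
tool_pos: [467.5, -138.4, 209.6]
ee_rot: [-0.048, 3.138, -0.002]
force: [-3.5, 1.5, 10.1]
opening: 15.8
gripper_force: 40.0
```

```bash
python3 lat.py
```

```text
orange [377.6 254.2] [374.5 251.    6.    6.5 110.8]
[ 467.4 -138.4  208.7] [-2.7  1.6  5.3]
```

The latch's front lower end is unchanged relative to the arm (row ~254, column ~375), so it is shut. The carriage follows at about 8–10 N. Continue down.

>>> tcp_steps:
  motion:
    - [[0, 0, 0.2, 0, 0, 0, 5], [0, 0, 0.2, 0, 0, 0, 5], [0, 0, 0.2, 0, 0, 0, 5], [0, 0, 0.2, 0, 0, 0, 5], [0, 0, 0.2, 0, 0, 0, 5], [0, 0, 0.2, 0, 0, 0, 5]]

```text
t: 10.02
tool_pos: [467.5, -138.4, 185.5]
ee_rot: [-0.048, 3.138, -0.001]
force: [-3.8, 1.7, 9.7]
opening: 15.6
gripper_force: 40.0
```

>>> tcp_steps:
  motion:
    - [[0, 0, 0.1, 0, 0, 0, 5], [0, 0, 0.1, 0, 0, 0, 5]]

```text
t: 10.18
tool_pos: [467.5, -138.5, 181.2]
ee_rot: [-0.048, 3.139, -0.001]
force: [-3.8, 2.4, 9.0]
opening: 16.2
gripper_force: 40.0
```

>>> tcp_steps:
  motion:
    - [[0, 0, 0.1, 0, 0, 0, 5], [0, 0, 0.1, 0, 0, 0, 5]]

```text
t: 10.35
tool_pos: [467.7, -138.5, 179.4]
ee_rot: [-0.048, 3.137, -0.002]
force: [-7.3, 3.1, 21.0]
opening: 15.8
gripper_force: 40.0
```

>>> tcp_steps:
  motion:
    - [[0, 0, 0.05, 0, 0, 0, 5], [0, 0, 0.05, 0, 0, 0, 5]]

```text
t: 10.52
tool_pos: [467.9, -138.4, 179.3]
ee_rot: [-0.048, 3.136, -0.003]
force: [-7.8, 4.0, 24.5]
opening: 15.7
gripper_force: 40.0
```

The arm is on its stop: z holds at 179.3 while the force rises to 24 N. Ease off, open, and retreat upward.

>>> tcp_steps:
  motion:
    - [[0, 0, -0.075, 0, 0, 0, 5], [0, 0, 0, 0, 0, 0, 5], [0, 0, 0, 0, 0, 0, 30], [0, 0, 0, 0, 0, 0, 40], [0, 0, 0, 0, 0, 0, 40], [0, 0, 0, 0, 0, 0, 40], [0, 0, 0, 0, 0, 0, 40]]

```text
t: 11.1
tool_pos: [467.0, -138.5, 173.3]
ee_rot: [0.047, -3.14, -0.001]
force: [0.1, -0.1, 0.2]
opening: 40.1
gripper_force: 0.0
```

>>> tcp_steps:
  motion:
    - [[0, 0, -0.5, 0, 0, 0, 40], [0, 0, -0.75, 0, 0, 0, 40], [0, 0, -1.25, 0, 0, 0, 40], [0, 0, -1.5, 0, 0, 0, 40], [0, 0, -1.5, 0, 0, 0, 40], [0, 0, -1.5, 0, 0, 0, 40], [1.75, 0, 0, 0, 0, 0, 40], [1.9, 0, 0, 0, 0, 0, 40], [1.9, 0, 0, 0, 0, 0, 40], [1.9, 0, 0, 0, 0, 0, 40], [0, 0, 0, 0, 0, 0, 40], [0, 0, 0, 0, 0, 0, 40]]

```text
t: 12.1
tool_pos: [317.5, -143.2, 315.4]
ee_rot: [-0.044, 3.138, -0.003]
force: [-0.0, 0.4, 0.7]
opening: 39.9
gripper_force: 0.0Traceback (most recent call last):
```

```bash
python3 lat.py; python3 - <<'E'
from h import *
f=lambda a,k:cv2.resize(a,None,fx=k,fy=k,interpolation=cv2.INTER_CUBIC)
S,T=[np.mean([arm.get_image(n) for _ in range(3)],0).astype(np.uint8) for n in("scene","top")]
cv2.imwrite("pics/s5.png",np.hstack([f(S[195:305,335:425],5),f(T[175:285,355:415],5)])[:,:,::-1])
E
```

```text
  File "lat.py", line 5, in <module>
    q,s=blob(S,m,[4*365,4*230,4*395,4*285]); print("orange",(q/4).round(1),(s/4).round(1)); print(arm.observe()["tool_pos"].round(1),arm.observe()["force"].round(1))
        ~~~~^^^^^^^^^^^^^^^^^^^^^^^^^^^^^^^
  File "h.py", line 16, in blob
    n,l,s,c=cv2.connectedComponentsWithStats(k); i=1+np.argmax(s[1:,4]); return c[i],s[i]
                                                     ~~~~~~~~~^^^^^^^^^
    return _wrapfunc(a, 'argmax', axis=axis, out=out, **kwds)
    return bound(*args, **kwds)
ValueError: attempt to get argmax of an empty sequence
```

View pics/s5.png

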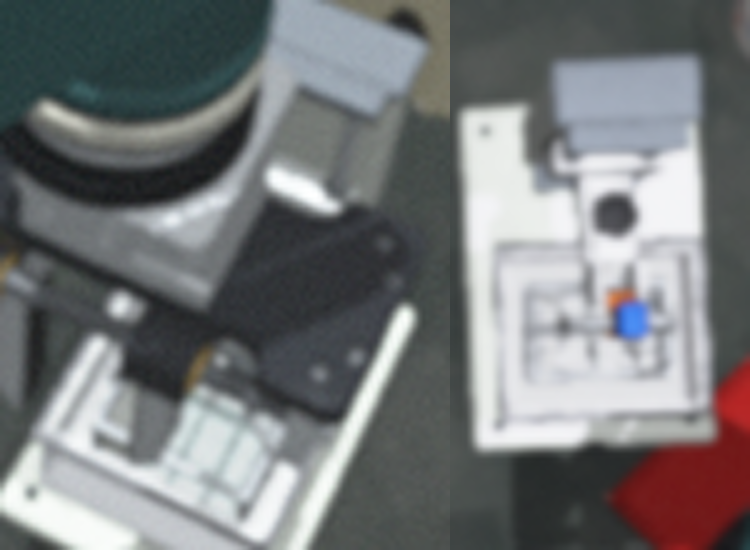

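The top view shows the rack hanging in the bath, its blue knob at crop (632,320) beside the orange latch at (622,298). The hand hides it from the scene camera, so I swing aside and measure.

Converted, 32 mm is 1.6, 25 mm is 1.25.

>>> tcp_steps:
  motion:
    - [[0, 1.25, 0, 0, 0, 0, 40], [0, 1.6, 0, 0, 0, 0, 40], [0, 1.6, 0, 0, 0, 0, 40], [0, 1.6, 0, 0, 0, 0, 40], [0, 1.6, 0, 0, 0, 0, 40], [0, 1.6, 0, 0, 0, 0, 40], [0, 1.6, 0, 0, 0, 0, 40], [0, 1.25, 0, 0, 0, 0, 40], [0, 0, 0, 0, 0, 0, 40]]

```text
t: 13.3
tool_pos: [310.4, 102.4, 313.8]
ee_rot: [0.06, -3.14, -0.003]
force: [0.1, -1.1, 0.8]
opening: 40.2
gripper_force: 0.0
```

```bash
python3 - <<'E'
from h import *
def avg(n): return cv2.resize(np.mean([arm.get_image(n) for _ in range(4)],0).astype(np.uint8),None,fx=4,fy=4,interpolation=cv2.INTER_CUBIC)
T,S=avg("top"),avg("scene")
def c(im,kind,box):
    h=cv2.cvtColor(im,cv2.COLOR_RGB2HSV).astype(int);H,Sa,V=h[...,0],h[...,1],h[...,2]
    m={"blue":(H>98)&(H<128)&(Sa>110),"orange":(H>3)&(H<22)&(Sa>110),"dark":V<100}[kind]
    q,s=blob(im,m.astype(np.uint8),[4*b for b in box]); x,y,w,hh,_=s
    return (q+.5)/4-.5, np.array([x,y,x+w,y+hh])/4-.5
for k,bt,bs in(("blue",(383,225,405,250),(365,225,400,275)),("orange",(383,225,405,250),(365,240,395,285)),("dark",(382,209,397,225),(378,226,400,250))):
    try:
        a,ea=c(T,k,bt); b,eb=c(S,k,bs); print(k,a.round(1),ea,b.round(1),eb,"tri",tri(a,b))
    except Exception as e: print(k,e)
cv2.imwrite("pics/s6.png",S[::4,::4,::-1])
E
```

```text
blue [390.9 238.7] [387.75 235.25 394.   242.  ] [378.6 250.2] [374.5  243.   383.75 257.5 ] tri (array([ 464.45285623, -140.32295714,  195.0413071 ]), np.float64(0.49625281174060004))
orange [388.2 234. ] [386.5  232.75 390.5  235.75] [375.8 261.1] [373.25 258.25 378.   264.  ] tri (array([ 478.76538479, -138.88507591,  123.8357976 ]), np.float64(8.93546622632773))
dark [387.6 217.3] [384.25 214.   391.   220.75] [387.1 238.6] [380.75 233.25 393.   245.  ] tri (array([ 526.34235594, -137.33299052,  157.58774269]), np.float64(1.133291944073116))
```

```bash
python3 - <<'E'
from h import *
def proj(X):
    c=arm.camera_info("scene"); K=np.array([[c["fx"],0,c["cx"]],[0,c["fy"],c["cy"]],[0,0,1]])
    return cv2.projectPoints(np.array([X],float),cv2.Rodrigues(c["R"])[0],c["t"],K,c["distortion"])[0].ravel().round(1)
s=np.array([467,-139,132.])
for a in(0,.3,.6,1.1):
    th=np.arctan2(3,24)+a
    for y in(5,-5): print(a,y,proj(s+[11-24*np.cos(th),y,31-24*np.sin(th)]))
print("shut, start pose",proj([467-13,-134,177+28]),proj([467-13,-144,177+28]))
im=cv2.imread("pics/s6.png"); hsv=cv2.cvtColor(im,cv2.COLOR_BGR2HSV)
for r in range(254,268): print(r,[tuple(hsv[r,c,:2].tolist()) for c in range(371,383)])
E
```

```text
0 5 [372.7 260.3]
0 -5 [376.6 262.2]
0.3 5 [372.8 261.1]
0.3 -5 [376.7 263.1]
0.6 5 [373.3 261.1]
0.6 -5 [377.1 263.1]
1.1 5 [374.9 259.4]
1.1 -5 [378.7 261.3]
shut, start pose [374.5 250.1] [378.6 252.1]
254 [(99, 13), (101, 14), (104, 19), (108, 37), (111, 89), (111, 144), (111, 155), (111, 153), (111, 153), (112, 156), (113, 121), (117, 37)]
255 [(101, 11), (105, 14), (107, 24), (109, 52), (111, 108), (111, 153), (111, 153), (111, 152), (111, 154), (112, 146), (115, 103), (131, 29)]
256 [(99, 9), (103, 12), (108, 24), (109, 57), (112, 114), (112, 150), (111, 158), (110, 161), (111, 154), (112, 135), (116, 74), (133, 18)]
257 [(98, 9), (98, 10), (101, 15), (111, 26), (121, 55), (118, 97), (113, 132), (111, 152), (112, 148), (111, 110), (111, 50), (110, 16)]
258 [(98, 10), (98, 9), (80, 4), (3, 16), (179, 51), (167, 70), (138, 74), (122, 92), (117, 100), (113, 71), (107, 34), (103, 19)]
259 [(94, 10), (98, 9), (18, 5), (10, 48), (9, 113), (7, 135), (2, 105), (175, 81), (166, 46), (131, 17), (106, 19), (103, 17)]
260 [(93, 14), (90, 5), (12, 19), (9, 75), (10, 145), (11, 174), (10, 1
[... 241 characters left out ...]
 (12, 170), (10, 119), (9, 43), (90, 1), (97, 11), (98, 11)]
263 [(97, 15), (103, 17), (3, 25), (10, 91), (10, 136), (12, 163), (12, 161), (10, 111), (8, 34), (96, 7), (99, 13), (94, 11)]
264 [(90, 10), (98, 17), (101, 20), (165, 11), (8, 65), (11, 121), (11, 132), (9, 89), (5, 21), (95, 10), (94, 11), (94, 11)]
265 [(95, 9), (101, 14), (94, 16), (102, 23), (102, 13), (6, 15), (9, 37), (13, 19), (110, 7), (99, 15), (95, 12), (95, 10)]
266 [(95, 9), (103, 13), (104, 16), (103, 15), (100, 18), (100, 21), (101, 18), (100, 17), (103, 12), (105, 12), (99, 16), (98, 18)]
267 [(99, 10), (106, 14), (105, 15), (97, 13), (100, 11), (99, 13), (98, 12), (101, 10), (103, 9), (96, 8), (99, 16), (103, 23)]
```

The push knob dropped 45 mm from a start of about 10 mm, so the carriage is at its 55 mm stop. The latch end sits at (373.3,264.0) against a predicted shut position of (373.5,263.6). The rack is seated and the hand is clear, so I hand in.

```bash
python3 -c "
from rig import arm
print(arm.hand_in())"
```

```text
the job is handed in; nothing more can be done
None
```

The rack hangs in the bath with its pin latched in the stainer's hook and the arm at its lower stop; the gripper is clear and I handed the job in at about 14 s, though the hand-in returned no verdict and latch and stop were checked only from pixel positions and forces.

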